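Close up the row of carbon blocks

ROBOT

A 6-joint arm with a two-finger parallel gripper is mounted at the origin on the work surface. World frame = base frame: x ahead of the robot, y to its left, z up, the work surface at z = 0. Lengths are in mm, angles in degrees, forces in N, time in s.
With the tool pointing down it reaches from about 325 to 750 mm from the base axis. Payload 7.6 kg.
Tool frame: the origin (TCP) lies midway between the tips of the shut fingers; the grasp point (between the pads) lies 19 mm behind it; x points along the fingers, y is the direction in which the jaws open and shut, and the axes are right-handed (so a half turn about x gives the same grasp; the last joint's range is limited). The gripper opens to 85 mm and grips with 20 to 120 N. Pads are 22 mm wide; open, the fingers measure 114 mm over their backs; the gripper's body (76 mm by 85 mm) begins 54 mm behind the grasp point. The pads swing forward as they close: fully open they stand 13 mm farther back than shut.
Start: joints at [-80.289, 2.991, 80.254, -0, 96.75, -4.028], TCP at [124.716, -509.992, 231.323] pointing down, gripper open.
Joint ranges: [-166.34, 166.34], [-52.06, 124.39], [6.96, 135.62], [-60.46, 240.46], [14.63, 156.25], [-167.68, 167.68]. Speed limits (degrees/s): [147.25, 147.25, 172.46, 180, 180, 180].

INTERFACE

Orientations are given as a 3x3 rotation matrix whose columns are the frame's x, y, z axes.
In Python, from cell import env gives the robot as it stands. The module is installed in compiled form; this text tells all that it offers.
- The arm moves only by the tool step_arm, never from a script. Its argument "deltas" is text: rows parted by semicolons, each of 4 numbers parted by spaces: the shift along the tool's x, y, z in cm, then the turn about the tool's x in degrees. In form: x y z spin; .... A call has 1 to 12 rows; each row shifts and turns the commanded pose from where the row before left it, along the tool's axes as they then stand; what a row does not reach is not made up. A row lasts 1/12 s, in which the tool goes at most 41.7 mm and 7.16 degrees, less where a joint would pass 70% of its speed; a pose out of reach is approached as far as the arm can. A call with a gripper value outside its range is refused whole. "hand" is the gripper command: -1 is fully open, 1 is shut, values between are in proportion, set as the call begins (left out, the last holds). The fingers move at their own pace and stop on an object; "force" is the grip in N (left out, the last holds). Time passes only in rows, so rows that do not move let the fingers close. It gives the time, the measured TCP pose, the force and the opening at its end, in the units of the state.
- env.get_state(): the state, without advancing time (a new reading comes with each control period).
- env.camera(name): name is "side" or "top"; returns the picture (480x640x3 uint8, red, green, blue); there is no depth.
- env.get_calibration(name): a dict with "mtx" (3x3 intrinsics, pixels), "T" (4x4, takes a point from camera to world coordinates). Camera axes: x right, y down, z forward; pixel columns grow to the right and rows downward; lengths in mm; the calibration is good to about 2 mm. A picture is of the moment at which its call begins. get_calibration takes no time and is no camera call.
- env.close_job(): hands the job in, once; it reports no verdict.
Trained networks look in the newest picture that a camera, given by its name, has taken for a name from the list of things; names that differ only in an ending like _2 or _b are one class to them, and where a whole thing is asked for, a point or a joint stands for the part that bears it (a point fixed in the world has none). Each returns a list of dicts, best first, with "confidence" (0 to 1); they miss things now and then, are a little off and sometimes report something else, mostly with a low value. They report only what shows in the picture. A call takes as long as a camera call. They do not tell look-alikes from the thing itself.
- env.cut_out(camera, name): "region" (480x640 bool, what is visible of it) and "extent" ([centre column, centre row, width, height] in pixels, round what is visible of it).
The state is a dict: "clock": time; "joint_positions": joint angles; "qd": joint speeds; "tau": joint torques, N m; "ee_pos": TCP position; "eef_rot": TCP orientation; "contact_force": force on the tool from outside, world axes, zero at the start; "torque": the same for the moment, N m; "gripper_width": finger opening in mm.
Only numpy, scipy, OpenCV 4.12 (cv2) and the standard library are available. Lean on these libraries where they do the work, as an engineer would, in place of code of your own. Each camera call takes 0.05 s, during which the arm holds its last target. There are 200 camera calls.

TASK

Take the carbon block that leans in the slanted rack and stand it upright on the packing board at the open end of the row of two, in line with them. Then slide it along the board so that all three close up with no gaps and the row is pressed snug against the wooden end stop. Carbon is brittle, so do not drop it or press hard, and leave the bottle, the brush and the big cube where they are.

Things in the scene. Friction and masses are not known exactly. Their poses are not given: they have to be found in the camera images.
- block: the block to move: dark grey honeycomb carbon, about 0.2 kg, 50 mm thick (its x), 100 mm wide (its y), 80 mm tall (its z); origin at the centre of its underside. At the start it leans in the rack, its top tipped about 0.56 rad from vertical towards the rack's -x side (towards the robot); its upper 50 mm stands free of the rack on both large faces
- row_a: a loose block of the same kind and size, standing on the board nearest to the end stop, 0 to 30 mm short of it; origin at the centre of its underside, x along the row
- row_b: a loose block of the same kind and size, standing on the board next in the row, with a gap of several mm between it and row_a; origin at the centre of its underside, x along the row
- board: fixed plywood board, 320 (its x) x 130 x 10 mm; origin at the centre of its underside. x runs along the row, on the centre line, towards the end stop: a wooden bar across the board, 20 mm thick, 45 mm high above the board's top, clamped fast at a different place each time, its inner face 108 to 132 mm from the origin. Where is not reported: it must be felt
- rack: fixed slanted wooden rack on a plate 130 x 130 x 8 mm; origin at the centre of the plate's underside. A sloping floor (rising towards +x, 0.56 rad) carries the block's underside centre 45 mm above the table, and a back rest 8 mm thick and 28 mm high (along the lean) holds its lower -x face; both are 116 mm wide
- bottle: loose drinking bottle with a white cap, standing, 64 mm across and 170 mm tall; origin at the centre of its base
- brush: loose hand brush lying on the table along its x; origin under its middle
- cube: loose big carbon block, a 100 mm cube; origin at the centre of its underside
Things that resemble listed ones, but are neither listed nor needed, are in the scene too. What is shaped like the row_b but green is not meant.

How it is judged:
By the outcome, as a careful person would: the job done as asked, in the order asked, and still so for the second after the job is handed in, with the robot touching nothing.
It also fails if it takes over 54 s, if anything falls off the work surface, if the arm or the gripper's body presses on something with over 40 N, if the wrist force passes 120 N, or if a joint passes its speed limit or range.

## Working session

There is one attempt and no reset: what is moved stays moved. The work goes in short steps, Python scripts to look and compute and a tool call to move; the robot and the scene stay as the last step left them, time stands still between calls to the robot, and variables do not carry over. Pictures are saved under pics/ and viewed, about 8 in all and at most 12, crops included, and the job is handed in when it is done.

Besides the shell and the picture viewer there is one more tool, called after "Call:" by a JSON object that holds its "api" and its "payload", one argument or row to a line. step_arm: Moves the arm, as the interface text tells. Its arguments: {"type":"object","properties":{"deltas":{"type":"string"},"hand":{"type":"number"},"force":{"type":"number"}},"required":["deltas"]}

```bash
mkdir -p pics; python3 - <<'E'
from cell import env
import cv2,numpy as np
for c in("side","top"):
    im=env.camera(c);cv2.imwrite(f"pics/{c}0.png",im[:,:,::-1])
    k=env.get_calibration(c);print(c,np.round(k["mtx"],1).tolist(),np.round(k["T"],3).tolist())
    for n in("block","row_a","board","rack","bottle","brush","cube"):
        print(n,[(round(float(d["confidence"]),2),np.round(d["extent"]).tolist(),int(d["region"].sum())) for d in env.cut_out(c,n)])
s=env.get_state();print(s)
E
```

```text
side [[566.6, 0.0, 321.2], [0.0, 566.6, 237.2], [0.0, 0.0, 1.0]] [[-0.955, -0.162, 0.25, 305.182], [-0.297, 0.566, -0.769, 866.84], [-0.017, -0.808, -0.588, 723.582], [0.0, 0.0, 0.0, 1.0]]
block [(0.9, [380.0, 179.0, 49.0, 58.0], 1424)]
row_a [(0.91, [244.0, 315.0, 48.0, 72.0], 2343), (0.84, [152.0, 304.0, 75.0, 49.0], 3305), (0.83, [277.0, 323.0, 50.0, 79.0], 2950)]
board [(0.82, [289.0, 337.0, 194.0, 108.0], 7395), (0.3, [278.0, 320.0, 54.0, 80.0], 2938)]
rack [(0.94, [366.0, 200.0, 64.0, 50.0], 1583)]
bottle [(0.72, [264.0, 221.0, 37.0, 85.0], 1995), (0.65, [244.0, 314.0, 50.0, 74.0], 2534)]
brush []
cube [(0.88, [416.0, 154.0, 48.0, 59.0], 2175)]
top [[479.5, 0.0, 323.4], [0.0, 479.5, 234.9], [0.0, 0.0, 1.0]] [[-0.013, -0.984, 0.18, 382.946], [-1.0, 0.01, -0.016, -20.484], [0.014, -0.18, -0.984, 1273.667], [0.0, 0.0, 0.0, 1.0]]
block [(0.68, [398.0, 266.0, 47.0, 30.0], 1305)]
row_a [(0.82, [216.0, 156.0, 32.0, 44.0], 997), (0.68, [218.0, 243.0, 47.0, 26.0], 1038), (0.55, [153.0, 238.0, 34.0, 45.0], 1194)]
board [(0.63, [221.0, 253.0, 53.0, 117.0], 3948)]
rack [(0.62, [391.0, 260.
[... 301 characters left out ...]
 7.94651907e-04,
        9.67506255e+01, -4.02834744e+00]), 'qd': array([-0.05537599, -0.00332059,  0.02415046,  0.03120955,  0.04049456,
        0.03423138]), 'tau': array([-3.52002171e-04, -3.81510651e+01, -3.60297847e+01, -1.46485388e-05,
        2.27280079e-04,  2.55480330e-06]), 'ee_pos': array([ 124.72821347, -509.9911638 ,  231.33678651]), 'eef_rot': array([[ 3.08018368e-05,  2.37530118e-01, -9.71380174e-01],
       [-9.83224713e-05, -9.71380169e-01, -2.37530120e-01],
       [-9.99999995e-01,  1.02824863e-04, -6.56574517e-06]]), 'contact_force': array([ 0.06961707,  0.45117833, -0.44472639]), 'torque': array([-0.04725071, -0.01332764,  0.00965846]), 'gripper_width': 85.47707813526956}
```

View pics/top0.png

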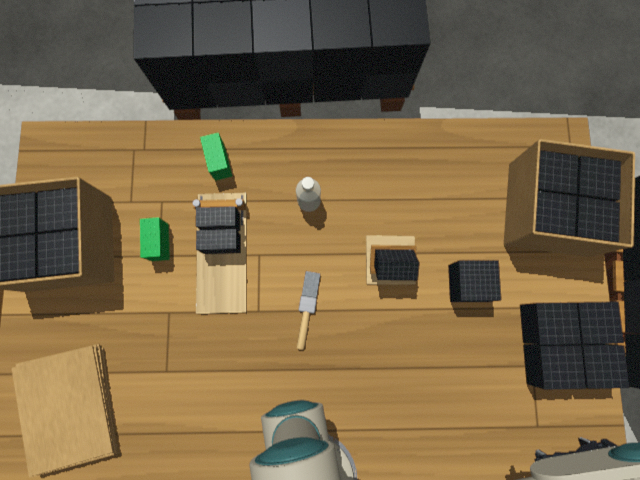

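View pics/side0.png

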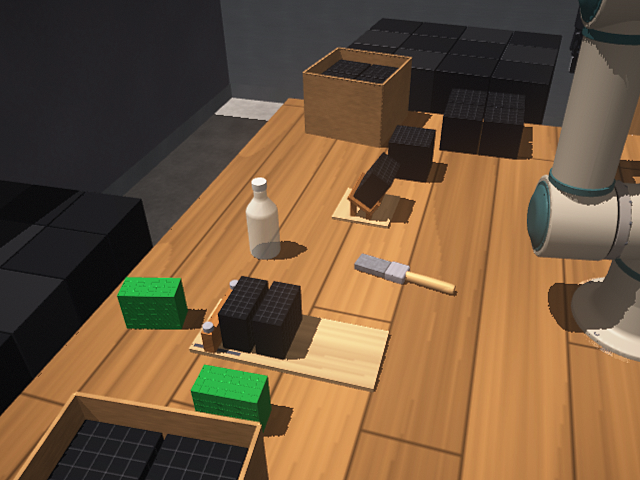

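The candidates for the block are the dark leaning block in the rack (top 396,265; side 377,180), the free dark cube (474,282), the green bricks (152,238; 216,156) and the dark blocks on the board (217,217; 217,240). Only the one leaning in the rack fits. The board's end stop is at its +x end (row 203), so the open end faces the robot. I'll confirm this in an enlarged mosaic.

```bash
python3 - <<'E'
import cv2,numpy as np
t=cv2.imread("pics/top0.png");s=cv2.imread("pics/side0.png")
f=lambda im,x,y,w,h,k:cv2.resize(im[y:y+h,x:x+w],None,fx=k,fy=k,interpolation=cv2.INTER_CUBIC)
a=f(t,185,185,70,140,4)   #280x560
b=f(t,360,230,65,62,4)    #260x248
c=f(s,325,145,80,90,4) #320x360... 
d=f(s,185,265,210,130,2.4)
M=np.zeros((600,800,3),np.uint8)
M[:560,:280]=a; M[:248,280:540]=b
c=f(s,325,145,85,90,3); M[:270,540:795]=c
M[280:280+d.shape[0],285:285+d.shape[1]]=d
cv2.imwrite("pics/m1.png",M)
E
```

```text
(no output)
```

View pics/m1.png

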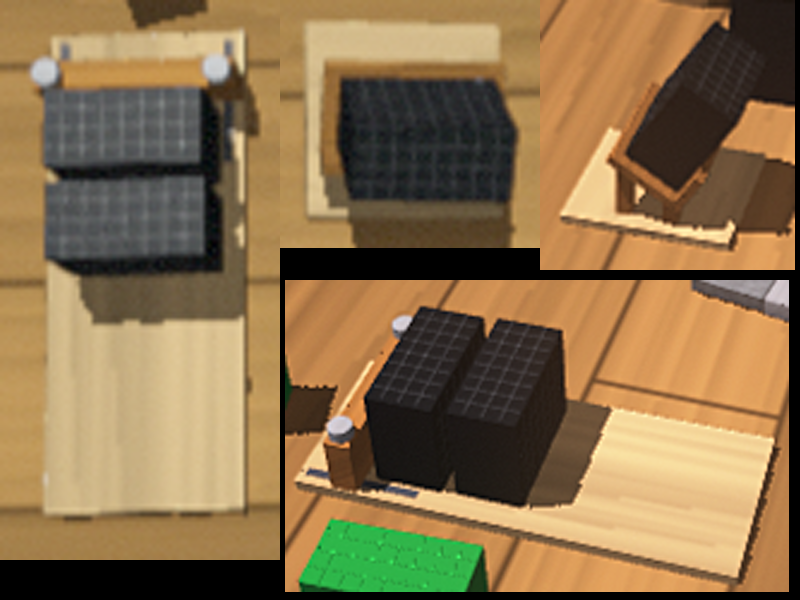

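```bash
cat >h.py <<'E'
import numpy as np,cv2
from cell import env
from scipy.optimize import least_squares,minimize
C={c:(lambda k:(k["mtx"],np.linalg.inv(k["T"])))(env.get_calibration(c)) for c in("side","top")}
def proj(c,P):
    K,T=C[c];p=np.asarray(P,float)@T[:3,:3].T+T[:3,3];q=p@K.T;return q[:,:2]/q[:,2:]
def pose(x,y,yaw,lean=0,z=0):
    c,s=np.cos(yaw),np.sin(yaw);cl,sl=np.cos(lean),np.sin(lean)
    R=np.array([[c,-s,0],[s,c,0],[0,0,1]])@np.array([[cl,0,-sl],[0,1,0],[sl,0,cl]])
    return R,np.array([x,y,z])
def pts(p,L):
    R,t=p;return np.asarray(L,float)@R.T+t
BOX=[(a,b,c) for a in(-25,25) for b in(-50,50) for c in(0,80)]
def fit(L,obs,x0,z):
    # obs: list of (cam, idx, u, v)
    def f(q):
        r=[]
        P=pts(pose(*q[:2],q[2]/100,0,z),L)
        for c,i,u,v in obs: r+=list(proj(c,P[i:i+1])[0]-(u,v))
        return r
    s=least_squares(f,x0,loss="soft_l1");return s.x,np.array(f(s.x)).reshape(-1,2)
E
cat >f1.py <<'E'
from h import *
A=lambda u,v:(185+u/4,185+v/4); B=lambda u,v:(360+(u-280)/4,230+v/4)
S=lambda u,v:(325+(u-540)/3,145+v/3); D=lambda u,v:(185+(u-285)/2.4,265+(v-280)/2.4)
rect=lambda a,b,h:[(a,b,h),(a,-b,h),(-a,-b,h),(-a,b,h)] # +x+y,+x-y,-x-y,-x+y
def go(n,L,o,x0,z):
    x,r=fit(L,o,x0,z);print(n,np.round(x,1),"yaw deg",round(np.degrees(x[2]/100),2),np.round(r,1).tolist());return x
go("board",rect(160,65,10),[("top",0,*A(52,31)),("top",1,*A(244,31)),("top",2,*A(244,511)),("top",3,*A(46,511)),
 ("side",0,*D(297,485)),("side",3,*D(741,573)),("side",2,*D(774,437))],(400,200,0),0)
for n,t,s in(("row_a",[(47,88),(200,88),(202,165),(45,165)],[(366,397),(420,307),(485,317),(440,405)]),
             ("row_b",[(47,178),(204,177),(206,256),(46,257)],[(448,410),(496,320),(562,332),(515,421)])):
    go(n,rect(25,50,80),[("top",i,*A(*p)) for i,p in enumerate(t)]+[("side",i,*D(*p)) for i,p in enumerate(s)],(450,200,0),10)
    go(n+" top",rect(25,50,80),[("top",i,*A(*p)) for i,p in enumerate(t)],(450,200,0),10)
rk=go("rack",rect(65,65,8),[("top",0,*B(306,22)),("top",1,*B(499,27)),("top",3,*B(306,214)),("side",0,*S(563,216)),("side",3,*S(733,240))],(370,-180,0),0)
# block by silhouettes
M={}
for c in("side","top"):
    env.camera(c);M[c]=(env.cut_out(c,"block")[0]["region"],env.cut_out(c,"rack")[0]["region"])
def loss(q):
    t=0
    P=pts(pose(q[0],q[1],q[2]/100,.56,45),BOX)
    for c in M:
        h=np.zeros((480*4,640*4),np.uint8);cv2.fillConvexPoly(h,cv2.convexHull((proj(c,P)*4+1.5).astype(np.float32)).astype(np.int32),255)
        h=cv2.resize(h,(640,480),interpolation=cv2.INTER_AREA)/255.
        m,r=M[c];k=~(r&~m);t+=np.abs(h-m)[k].sum()
    return t
best=minimize(loss,rk,method="Nelder-Mead",options=dict(initial_simplex=[rk,rk+[15,0,0],rk+[0,15,0],rk+[0,0,8]]))
q=best.x;print("block",np.round(q,1),best.fun,"yaw",np.degrees(q[2]/100),"at rack pose",loss(rk),[int(M[c][0].sum()) for c in M])
im=[]
for c,(x,y) in(("top",(350,220)),("side",(315,135))):
    I=cv2.resize(cv2.imread(f"pics/{c}0.png")[y:y+110,x:x+95],None,fx=4,fy=4,interpolation=cv2.INTER_CUBIC)
    for qq,col in((q,(0,255,255)),(rk,(255,0,255))):
        p=((proj(c,pts(pose(qq[0],qq[1],qq[2]/100,.56,45),BOX))-(x,y))*4+1.5).astype(int)
        for i in range(8):
            for j in range(i):
                if bin(i^j).count("1")==1: cv2.line(I,tuple(map(int,p[i])),tuple(map(int,p[j])),col,1)
    im.append(I)
cv2.imwrite("pics/ov.png",np.hstack(im))
E
python3 f1.py
```

```text
board [570.6 230.7   2. ] yaw deg 1.17 [[-0.5, 1.5], [-0.4, 0.2], [0.1, -0.6], [-0.6, 1.0], [-0.7, -3.2], [-0.6, 0.1], [0.9, -0.9]]
row_a [648.1 231.7   4. ] yaw deg 2.29 [[-1.3, 1.2], [0.2, -0.7], [0.1, -0.6], [-0.7, 1.3], [0.1, -0.6], [0.4, -1.7], [0.4, -1.5], [-1.7, 1.4]]
row_a top [ 6.489e+02  2.305e+02 -5.000e-01] yaw deg -0.29 [[-0.3, 0.0], [1.1, -0.2], [0.1, -0.0], [-0.6, 0.2]]
row_b [591.1 228.9   1.8] yaw deg 1.03 [[-0.7, 0.4], [0.0, -0.5], [-0.5, -0.5], [-0.8, 0.4], [-1.3, -0.5], [0.4, -2.4], [0.4, -2.4], [0.4, 0.8]]
row_b top [5.910e+02 2.276e+02 2.000e-01] yaw deg 0.13 [[-0.0, 0.1], [0.7, -0.1], [-0.1, -0.2], [-0.4, 0.1]]
rack [ 543.1 -219.6   -2.3] yaw deg -1.33 [[-0.2, 0.6], [-0.2, -0.1], [0.1, 1.1], [-0.3, -1.7], [-0.7, 0.0]]
block [ 545.2 -218.4   -3.2] 84.47843137254901 yaw -1.8610096200241826 at rack pose 155.64705882352942 [1355, 1312]
```

View pics/ov.png

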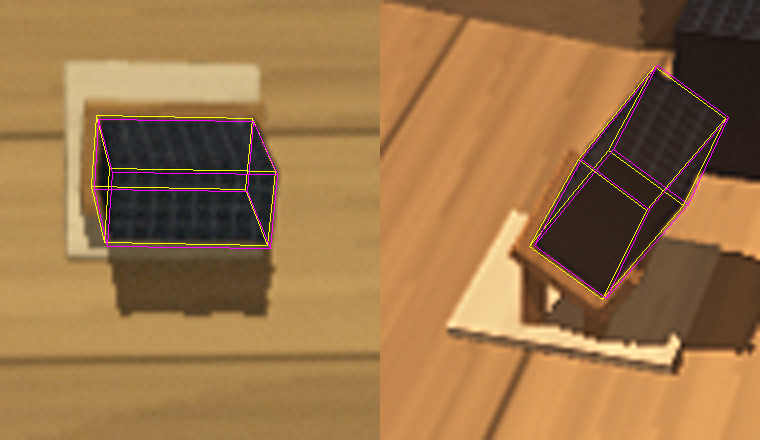

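The overlay agrees: the block lies at about (545, -219), yaw about -1.7° and lean 0.56 (yellow silhouette fit, magenta rack prediction). The tool can only point down. I'll close the jaws across the free upper part so that the flat pads turn the block upright, spinning first.

Call:
{"api": "step_arm", "payload": {
  "deltas": "0 0 0 -7;0 0 0 -7;0 0 0 -7;0 0 0 -7;0 0 0 -7;0 0 0 -7;0 0 0 -7;0 0 0 -7;0 0 0 -7;0 0 0 -7;0 0 0 -4.7;0 0 0 0",
  "hand": -1,
  "force": 25
}}

```text
clock: 2.1
ee_pos: [124.7, -510.0, 231.3]
eef_rot: [[0.0, 1.0, -0.024], [-0.0, -0.024, -1.0], [-1.0, 0.0, 0.0]]
contact_force: [0.7, 0.3, 0.0]
gripper_width: 85.4
```

```bash
python3 - <<'E'
from h import *
s=env.get_state();R=s["eef_rot"];print(np.round(R,4).tolist(),s["clock"])
bx=np.array([np.cos(-.028),np.sin(-.028),0])
tgt=np.array([545,-218.6,231])+bx*-30
print(tgt,"tool delta cm",np.round(R.T@(tgt-s["ee_pos"])/10,2))
# board edges in the top image: yellowness edges sub-pixel along rows
im=cv2.imread("pics/top0.png").astype(float);K,T=C["top"];Ti=np.linalg.inv(T)
def world(u,v,z):
    d=Ti[:3,:3] if 0 else env.get_calibration("top")["T"][:3,:3]@np.linalg.inv(K)@np.array([u,v,1]);o=env.get_calibration("top")["T"][:3,3]
    return o+d*(z-o[2])/d[2]
g=cv2.GaussianBlur(im[:,:,0],(0,0),.7)
for lo,hi,r in((192,202,range(262,310)),(240,252,range(270,310))):
    W=[]
    for v in r:
        d=np.abs(np.diff(g[v,lo:hi]));k=int(d.argmax());k=min(max(k,1),len(d)-2);a,b,c=d[k-1:k+2];u=lo+k+.5+(.5*(a-c)/(a-2*b+c) if a-2*b+c else 0)
        W.append(world(u,v,10)[:2])
    W=np.array(W);p=np.polyfit(W[:,0],W[:,1],1);res=W[:,1]-np.polyval(p,W[:,0]);ok=abs(res)<2.5;p=np.polyfit(W[ok,0],W[ok,1],1)
    print("yaw",np.degrees(p[0]),"y at 500,570:",np.polyval(p,[500,570]),res.std(),ok.sum())
E
```

```text
[[0.0, 0.9997, -0.0244], [-0.0001, -0.0244, -0.9997], [-1.0, 0.0, 0.0001]] 2.1
[ 515.01175923 -217.76010976  231.        ] tool delta cm [ 3.000e-02  3.831e+01 -3.017e+01]
yaw 0.27346856988028906 y at 500,570: [294.80504156 295.13914645] 0.4238015921470147 48
yaw 0.9180159584699127 y at 500,570: [165.69030617 166.81187424] 0.0609405731562077 40
```

Call:
{"api": "step_arm", "payload": {
  "deltas": "0 3.2 -2.5 0;0 3.2 -2.5 0;0 3.2 -2.5 0;0 3.2 -2.5 0;0 3.2 -2.5 0;0 3.2 -2.5 0;0 3.2 -2.5 0;0 3.2 -2.5 0;0 3.2 -2.5 0;0 3.2 -2.5 0;0 3.2 -2.5 0;0 3.1 -2.6 0"
}}

```text
clock: 3.1
ee_pos: [517.2, -218.0, 231.4]
eef_rot: [[0.0, 1.0, -0.03], [-0.0, -0.03, -1.0], [-1.0, 0.0, 0.0]]
contact_force: [-0.0, -0.6, 0.2]
gripper_width: 85.5
```

Call:
{"api": "step_arm", "payload": {
  "deltas": "0 0 0 0;0 0 0 0"
}}

```text
clock: 3.27
ee_pos: [516.8, -218.0, 230.7]
eef_rot: [[-0.001, 1.0, -0.026], [0.0, -0.026, -1.0], [-1.0, -0.001, -0.0]]
contact_force: [-0.8, -1.1, -0.2]
gripper_width: 85.1
```

Call:
{"api": "step_arm", "payload": {
  "deltas": "3 -0.2 0 0;3 0 0 0;3 0 0 0;2 0 0 0;2 0 0 0;1.5 0 0 0;1 0 0 0;0 0 0 0"
}}

```text
clock: 3.93
ee_pos: [512.0, -219.8, 74.1]
eef_rot: [[-0.004, 1.0, -0.03], [0.002, -0.03, -1.0], [-1.0, -0.004, -0.001]]
contact_force: [-0.8, -0.2, -0.0]
gripper_width: 85.5
```

Call:
{"api": "step_arm", "payload": {
  "deltas": "0 0 0 0;0 0 0 0;0 0 0 0",
  "hand": -0.6,
  "force": 20
}}

```text
clock: 4.18
ee_pos: [514.8, -220.2, 78.2]
eef_rot: [[0.003, 1.0, -0.028], [-0.002, -0.028, -1.0], [-1.0, 0.003, 0.002]]
contact_force: [1.8, -0.9, 1.3]
gripper_width: 68.2
```

Call:
{"api": "step_arm", "payload": {
  "deltas": "0 0.3 0 0;0 0.3 0 0;0 0.3 0 0;0 0.3 0 0;0 0.3 0 0;0 0.3 0 0;0 0 0 0",
  "hand": -0.5
}}

```text
clock: 4.77
ee_pos: [517.1, -220.4, 78.5]
eef_rot: [[-0.04, 0.999, -0.031], [0.004, -0.031, -1.0], [-0.999, -0.04, -0.003]]
contact_force: [-90.3, 11.4, 57.0]
gripper_width: 66.6
```

Call:
{"api": "step_arm", "payload": {
  "deltas": "0 0 0 0;0 0 0 0",
  "hand": -0.35
}}

```text
clock: 4.93
ee_pos: [517.1, -220.4, 78.5]
eef_rot: [[-0.039, 0.999, -0.031], [0.004, -0.031, -1.0], [-0.999, -0.039, -0.003]]
contact_force: [-88.7, 10.9, 56.8]
gripper_width: 66.2
```

```bash
python3 - <<'E'
from h import *
a=env.camera("side");b=env.camera("top")
f=lambda im,x,y:cv2.resize(im[y:y+110,x:x+100],None,fx=4,fy=4,interpolation=cv2.INTER_CUBIC)
cv2.imwrite("pics/g1.png",np.hstack([f(a,310,110),f(b,350,220)])[:,:,::-1])
E
```

```text
(no output)
```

View pics/g1.png

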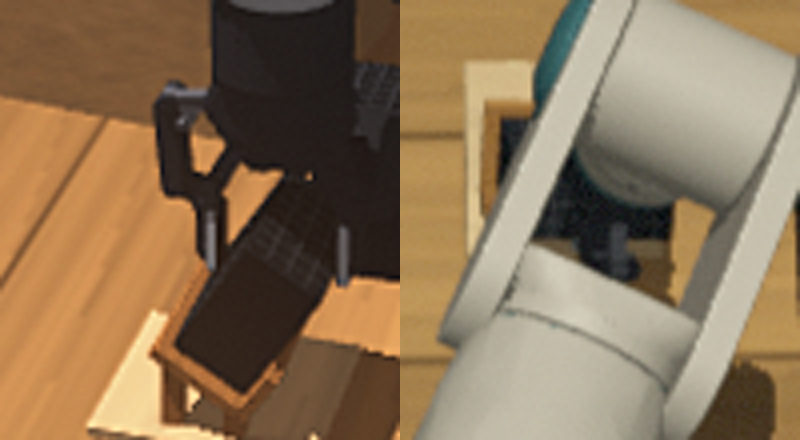

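The -x pad has jammed against the block's edge: friction locks it, because that edge has to rise as it tips. I'll back off at once, then pinch lightly and lift so the edge rises together with the pad.

Call:
{"api": "step_arm", "payload": {
  "deltas": "0 -0.9 0 0;0 -0.9 0 0;0 0 0 0",
  "hand": -0.6
}}

```text
clock: 5.28
ee_pos: [514.1, -220.3, 78.6]
eef_rot: [[0.004, 1.0, -0.028], [-0.002, -0.028, -1.0], [-1.0, 0.004, 0.002]]
contact_force: [-0.3, -1.2, 5.1]
gripper_width: 68.5
```

Call:
{"api": "step_arm", "payload": {
  "deltas": "0 0 0 0;0 0 0 0;0 0 0 0",
  "hand": -0.6
}}

```text
clock: 5.53
ee_pos: [514.8, -220.3, 78.3]
eef_rot: [[0.002, 1.0, -0.027], [-0.002, -0.027, -1.0], [-1.0, 0.002, 0.002]]
contact_force: [-1.0, -1.6, 6.5]
gripper_width: 68.1
```

Call:
{"api": "step_arm", "payload": {
  "deltas": "-0.1 0 0 0;-0.1 0 0 0;-0.2 0 0 0;-0.2 0 0 0;-0.3 0 0 0;-0.3 0 0 0",
  "hand": 1,
  "force": 20
}}

```text
clock: 6.03
ee_pos: [513.5, -219.1, 87.9]
eef_rot: [[-0.001, 1.0, -0.027], [0.001, -0.027, -1.0], [-1.0, -0.001, -0.001]]
contact_force: [2.0, -0.6, -4.1]
gripper_width: 63.1
```

```bash
cat > look.py <<'E'
import sys
from h import *
n,x,y,x2,y2=sys.argv[1],*map(int,sys.argv[2:6])
a=env.camera("side");b=env.camera("top")
f=lambda im,x,y:cv2.resize(im[y:y+130,x:x+130],None,fx=3,fy=3,interpolation=cv2.INTER_CUBIC)
cv2.imwrite(f"pics/{n}.png",np.hstack([f(a,x,y),f(b,x2,y2)])[:,:,::-1])
E
python3 look.py g2 300 90 340 200
```

```text
(no output)
```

View pics/g2.png

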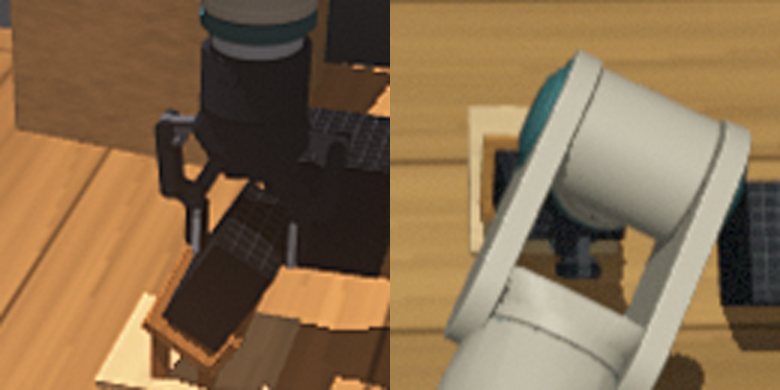

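The block is pinched, still tilted, at 63 mm opening, and its lower end is starting to leave the rack. I'll keep lifting and watch the opening.

Call:
{"api": "step_arm", "payload": {
  "deltas": "-0.3 0 0 0;-0.4 0 0 0;-0.5 0 0 0;-0.5 0 0 0;-0.5 0 0 0;-0.5 0 0 0;-0.5 0 0 0;-0.5 0 0 0"
}}

```text
clock: 6.8
ee_pos: [513.8, -219.5, 125.9]
eef_rot: [[0.0, 1.0, -0.027], [-0.0, -0.027, -1.0], [-1.0, 0.0, 0.0]]
contact_force: [-0.3, -0.3, -2.1]
gripper_width: 61.2
```

Call:
{"api": "step_arm", "payload": {
  "deltas": "-0.5 0 0 0;-0.5 0 0 0;-0.5 0 0 0;-0.5 0 0 0;-0.5 0 0 0;-0.5 0 0 0;-0.5 0 0 0;-0.5 0 0 0;0 0 0 0"
}}

```text
clock: 7.55
ee_pos: [514.2, -219.7, 166.7]
eef_rot: [[0.002, 1.0, -0.027], [-0.001, -0.027, -1.0], [-1.0, 0.002, 0.001]]
contact_force: [-0.5, 0.1, -2.0]
gripper_width: 61.0
```

```bash
python3 look.py g3 300 60 340 200
```

```text
(no output)
```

View pics/g3.png

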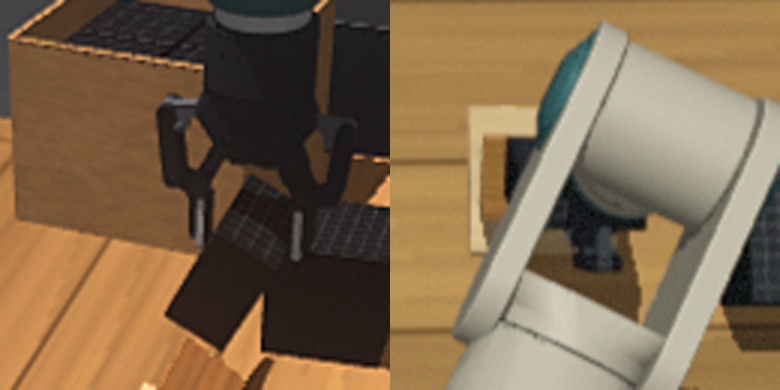

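The block is held and clear of the rack but still tilted (side: lower corners near 355,165 and 373,177). I'll set its lower edge on the board and roll it upright by moving the tool +x and up. First I'll compute its corners relative to the TCP.

```bash
python3 - <<'E'
from h import *
s=env.get_state();t=s["ee_pos"];print(t,s["gripper_width"])
k=env.get_calibration("side")
for u,v in((300+165/3,60+315/3),(300+218/3,60+350/3),(300+270/3,60+268/3)):
    d=k["T"][:3,:3]@np.linalg.inv(k["mtx"])@[u,v,1];o=k["T"][:3,3];p=o+d*((-219.6+50)-o[1])/d[1]
    print(np.round(p,1),"rel TCP",np.round(p-t,1))
R=s["eef_rot"];print(np.round(R,4).tolist())
print("to board start, cm tool:",np.round(R.T@(np.array([450,230,167])-t)/10,2))
E
```

```text
[ 513.82960393 -219.51603744  165.46738171] 61.29894965721362
[ 562.7 -169.6  136.8] rel TCP [ 48.9  49.9 -28.7]
[ 523.4 -169.6  114.4] rel TCP [  9.5  49.9 -51.1]
[ 489.6 -169.6  183.9] rel TCP [-24.2  49.9  18.4]
[[0.0003, 0.9996, -0.0272], [-0.0003, -0.0272, -0.9996], [-1.0, 0.0003, 0.0003]]
to board start, cm tool: [ -0.17  -7.6  -44.76]
```

Call:
{"api": "step_arm", "payload": {
  "deltas": "0 -0.1 -0.8 0;0 -0.3 -1.6 0;0 -0.4 -2.4 0;0 -0.4 -2.8 0;0 -0.4 -2.8 0;0 -0.4 -2.8 0;0 -0.4 -2.8 0;0 -0.4 -2.8 0;0 -0.4 -2.8 0;0 -0.4 -2.8 0;0 -0.4 -2.8 0;0 -0.4 -2.8 0"
}}

```text
clock: 8.65
ee_pos: [477.1, 83.4, 165.0]
eef_rot: [[-0.001, 1.0, -0.027], [0.0, -0.027, -1.0], [-1.0, -0.001, -0.0]]
contact_force: [0.9, -0.5, -1.5]
gripper_width: 55.2
```

Call:
{"api": "step_arm", "payload": {
  "deltas": "0 -0.4 -2.8 0;0 -0.4 -2.8 0;0 -0.4 -2.8 0;0 -0.5 -2.8 -1;0 -0.5 -2 -1;0 -0.5 -1.2 -0.5;0 -0.4 -0.5 0;0 0 0 0;0 0 0 0"
}}

```text
clock: 9.4
ee_pos: [449.8, 230.7, 165.1]
eef_rot: [[-0.0, 1.0, 0.016], [-0.001, 0.016, -1.0], [-1.0, -0.0, 0.001]]
contact_force: [0.3, 1.1, -1.9]
gripper_width: 55.2
```

```bash
python3 look.py g4 200 220 160 180; python3 - <<'E'
from h import *
s=env.get_state();print(s["ee_pos"],s["eef_rot"][:,1],s["gripper_width"],s["contact_force"])
E
```

```text
[450.21975891 230.19704671 165.21574575] [9.99884443e-01 1.52019363e-02 4.79349787e-05] 55.24609744867953 [-0.26686548 -0.79849938 -1.07469495]
```

View pics/g4.png

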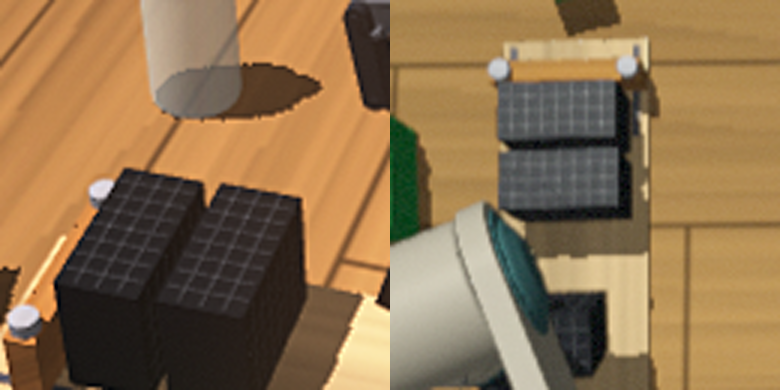

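The opening fell to 55.2 mm, so the block partly righted itself in transit. The side crop missed it (it shows only the row at 60–300, 170–390), so I'll look at the block itself.

```bash
python3 - <<'E'
from h import *
u,v=proj("side",[(460,240,150)])[0];print(u,v)
im=env.camera("side");x,y=int(u-75),int(v-75)
cv2.imwrite("pics/g5.png",cv2.resize(im[y:y+150,x:x+150],None,fx=4,fy=4,interpolation=cv2.INTER_CUBIC)[:,:,::-1]);print(x,y)
E
```

```text
352.98264872991405 292.6249464082011
277 217
```

View pics/g5.png

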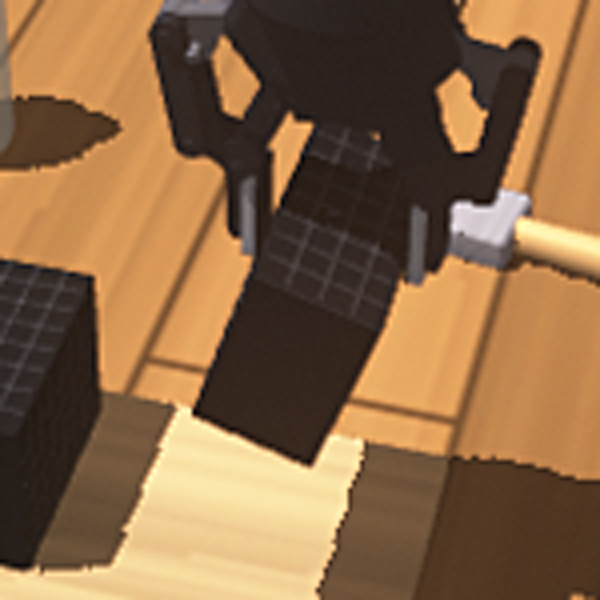

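The block hangs straight, with a smaller tilt. The +y face corners in the crop are at (193,412), (312,466), (383,330) and (262,280).

```bash
python3 - <<'E'
from h import *
s=env.get_state();t=s["ee_pos"]
o4=[(193,412),(312,466),(383,330),(262,280)]; L=[(25,50,0),(-25,50,0),(-25,50,80),(25,50,80)]
obs=np.array([(277+u/4,217+v/4) for u,v in o4])
f=lambda q:(proj("side",pts(pose(q[0],230.2,.016,q[1],q[2]),L))-obs).ravel()
r=least_squares(f,(470,.3,120));print(r.x,np.round(r.fun,1))
print("corners",np.round(pts(pose(r.x[0],230.2,.016,r.x[1],r.x[2]),L)-t,1).tolist(),t)
E
```

```text
[4.69961075e+02 3.30391549e-01 1.12365313e+02] [-0.5  0.6  0.1  0.8  1.2  0.4 -0.9 -1.6]
corners [[42.5, 50.4, -44.8], [-4.8, 49.7, -61.0], [-30.7, 49.2, 14.7], [16.5, 50.0, 30.9]] [450.30821848 230.16134084 165.26110134]
```

Call:
{"api": "step_arm", "payload": {
  "deltas": "1.5 0 0 0;2.5 0 0 0;2 0 0 0;1.3 0 0 0;0.7 0 0 0;0.3 0 0 0;0 0 0 0;0 0 0 0"
}}

```text
clock: 10.22
ee_pos: [450.7, 231.0, 83.3]
eef_rot: [[0.001, 1.0, 0.016], [0.001, 0.016, -1.0], [-1.0, 0.001, -0.0]]
contact_force: [-0.1, -0.9, -1.7]
gripper_width: 55.3
```

Call:
{"api": "step_arm", "payload": {
  "deltas": "0.2 0 0 0;0.2 0 0 0;0.2 0 0 0;0 0 0 0;0 0 0 0"
}}

```text
clock: 10.63
ee_pos: [450.0, 231.0, 76.2]
eef_rot: [[-0.0, 1.0, 0.016], [-0.0, 0.016, -1.0], [-1.0, -0.0, 0.0]]
contact_force: [0.9, 1.4, -1.2]
gripper_width: 54.8
```

Call:
{"api": "step_arm", "payload": {
  "deltas": "0.1 0 0 0;0.1 0 0 0;0.1 0 0 0;0 0 0 0;0 0 0 0"
}}

```text
clock: 11.05
ee_pos: [450.0, 231.0, 73.2]
eef_rot: [[-0.0, 1.0, 0.016], [-0.0, 0.016, -1.0], [-1.0, -0.0, 0.0]]
contact_force: [0.0, -0.1, -2.5]
gripper_width: 55.2
```

Call:
{"api": "step_arm", "payload": {
  "deltas": "0.1 0 0 0;0.1 0 0 0;0.1 0 0 0;0 0 0 0;0 0 0 0"
}}

```text
clock: 11.47
ee_pos: [450.0, 230.9, 70.2]
eef_rot: [[-0.0, 1.0, 0.016], [-0.0, 0.016, -1.0], [-1.0, -0.0, 0.0]]
contact_force: [-0.9, 0.4, -1.7]
gripper_width: 55.1
```

Call:
{"api": "step_arm", "payload": {
  "deltas": "0.1 0 0 0;0.1 0 0 0;0.1 0 0 0;0 0 0 0;0 0 0 0"
}}

```text
clock: 11.88
ee_pos: [450.4, 231.2, 68.6]
eef_rot: [[0.001, 1.0, 0.016], [0.0, 0.016, -1.0], [-1.0, 0.001, -0.0]]
contact_force: [-2.4, -1.6, 7.3]
gripper_width: 54.7
```

Call:
{"api": "step_arm", "payload": {
  "deltas": "0.1 0 0 0;0.1 0 0 0;0 0 0 0;0 0 0 0"
}}

```text
clock: 12.22
ee_pos: [451.4, 231.3, 68.0]
eef_rot: [[0.004, 1.0, 0.016], [0.001, 0.016, -1.0], [-1.0, 0.004, -0.001]]
contact_force: [-3.0, -2.6, 12.2]
gripper_width: 55.2
```

The edge is in contact (12 N up). I'll roll it upright by moving +x with light contact.

Call:
{"api": "step_arm", "payload": {
  "deltas": "-0.1 0.2 0 0;0 0.2 0 0;0 0.2 0 0;0 0.2 0 0;0 0 0 0"
}}

```text
clock: 12.63
ee_pos: [458.8, 231.5, 68.0]
eef_rot: [[0.002, 1.0, 0.016], [0.001, 0.016, -1.0], [-1.0, 0.002, -0.001]]
contact_force: [-2.0, -0.2, 7.6]
gripper_width: 52.4
```

Call:
{"api": "step_arm", "payload": {
  "deltas": "0 0.2 0 0;0 0.2 0 0;0 0.2 0 0;0 0 0 0"
}}

```text
clock: 12.97
ee_pos: [464.3, 231.6, 67.5]
eef_rot: [[0.0, 1.0, 0.016], [0.001, 0.016, -1.0], [-1.0, 0.0, -0.001]]
contact_force: [-2.5, -0.6, 7.0]
gripper_width: 50.7
```

Call:
{"api": "step_arm", "payload": {
  "deltas": "0 0.2 0 0;0 0.2 0 0;0 0.2 0 0;0 0 0 0;0 0 0 0"
}}

```text
clock: 13.38
ee_pos: [470.1, 231.6, 66.9]
eef_rot: [[0.0, 1.0, 0.016], [0.001, 0.016, -1.0], [-1.0, 0.0, -0.001]]
contact_force: [-3.6, 0.1, 5.1]
gripper_width: 50.2
```

```bash
python3 - <<'E'
from h import *
s=env.get_state();print(s["ee_pos"],s["gripper_width"],s["contact_force"])
u,v=proj("side",[(480,240,60)])[0];x,y=int(u-100),int(v-75);print(x,y)
im=env.camera("side")
cv2.imwrite("pics/g6.png",cv2.resize(im[y:y+150,x:x+200],None,fx=4,fy=4,interpolation=cv2.INTER_CUBIC)[:,:,::-1])
E
```

```text
[470.1158118  231.58320622  66.91273201] 50.178226731327506 [-3.6343533   0.13714958  5.0632109 ]
240 257
```

View pics/g6.png

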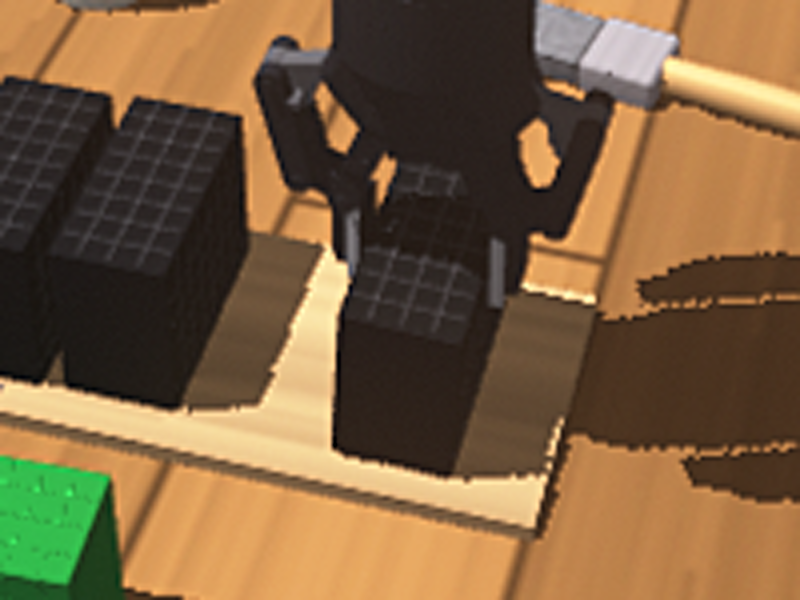

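The block stands upright on the board (opening 50.2; its edges are parallel to row_b's). I'll check the lateral alignment of its bottom edge (333,448)-(450,473) against row_b's (67,387)-(183,407).

```bash
python3 - <<'E'
from h import *
k=env.get_calibration("side")
def w(u,v,z):
    d=k["T"][:3,:3]@np.linalg.inv(k["mtx"])@[240+u/4,257+v/4,1];o=k["T"][:3,3];return np.round(o+d*(z-o[2])/d[2],1)
print("block bottom",w(333,448,10),w(450,473,10),"row_b bottom",w(67,387,10),w(183,407,10))
print("block top",w(345,308,90),w(463,343,90),"row_b top",w(52,258,90),w(165,275,90))
print("board edge",w(535,530,10))
E
```

```text
block bottom [497. 280.  10.] [448.2 279.1  10. ] row_b bottom [613.4 280.1  10. ] [563.  276.7  10. ]
block top [491.5 278.2  90. ] [443.4 283.1  90. ] row_b top [610.6 284.7  90. ] [564.3 281.   90. ]
board edge [409.3 297.1  10. ]
```

Call:
{"api": "step_arm", "payload": {
  "deltas": "0 0.2 0 0;0 0.2 0 0;0 0.1 0 0;0 0 0 0;0 0 0 0"
}}

```text
clock: 13.85
ee_pos: [475.1, 231.5, 66.5]
eef_rot: [[-0.0, 1.0, 0.016], [0.0, 0.016, -1.0], [-1.0, -0.0, -0.0]]
contact_force: [-3.5, -0.1, 4.5]
gripper_width: 49.7
```

Call:
{"api": "step_arm", "payload": {
  "deltas": "0 0 0 0;0 0 0 0;0 0 0 0",
  "hand": -0.25
}}

```text
clock: 14.1
ee_pos: [475.4, 231.2, 66.1]
eef_rot: [[0.001, 1.0, 0.016], [-0.0, 0.016, -1.0], [-1.0, 0.001, 0.0]]
contact_force: [-0.2, 0.2, -0.5]
gripper_width: 53.2
```

Call:
{"api": "step_arm", "payload": {
  "deltas": "0 0 0 0;0 0 0 0;0 0 0 0",
  "hand": -0.5
}}

```text
clock: 14.35
ee_pos: [475.1, 231.3, 66.2]
eef_rot: [[0.0, 1.0, 0.016], [-0.0, 0.016, -1.0], [-1.0, 0.0, 0.0]]
contact_force: [-0.2, -0.3, 0.2]
gripper_width: 64.1
```

Released, with the readings near zero. Now I'll rise, go behind the block with the fingers shut, and push low.

Call:
{"api": "step_arm", "payload": {
  "deltas": "-0.5 0 0 0;-1.5 0 0 0;-2.5 0 0 0;-1.5 0 0 0;0 -2 0 0;0 -2.5 0 0;0 -1.5 0 0;0 0 0 0"
}}

```text
clock: 15.02
ee_pos: [413.3, 230.6, 126.7]
eef_rot: [[-0.0, 1.0, 0.018], [0.0, 0.018, -1.0], [-1.0, -0.0, -0.0]]
contact_force: [-0.2, -0.2, -0.4]
gripper_width: 64.1
```

Call:
{"api": "step_arm", "payload": {
  "deltas": "1 0 0 0;2 0 0 0;2.5 0 0 0;2 0 0 0;1.2 0 0 0;0.5 0 0 0;0 0 0 0;0 0 0 0",
  "hand": 1
}}

```text
clock: 15.68
ee_pos: [415.4, 230.2, 33.4]
eef_rot: [[-0.001, 1.0, 0.016], [-0.001, 0.016, -1.0], [-1.0, -0.001, 0.001]]
contact_force: [-0.6, 0.1, -0.2]
gripper_width: -0.0
```

```bash
python3 - <<'E'
from h import *
s=env.get_state();print(s["ee_pos"],s["gripper_width"],s["contact_force"])
im=env.camera("side")
x,y=200,257
cv2.imwrite("pics/g7.png",cv2.resize(im[y:y+150,x:x+200],None,fx=4,fy=4,interpolation=cv2.INTER_CUBIC)[:,:,::-1])
E
```

```text
[415.43484847 230.19641957  33.4182842 ] -0.0391791776759979 [-0.55512868  0.14871361 -0.17635214]
```

View pics/g7.png

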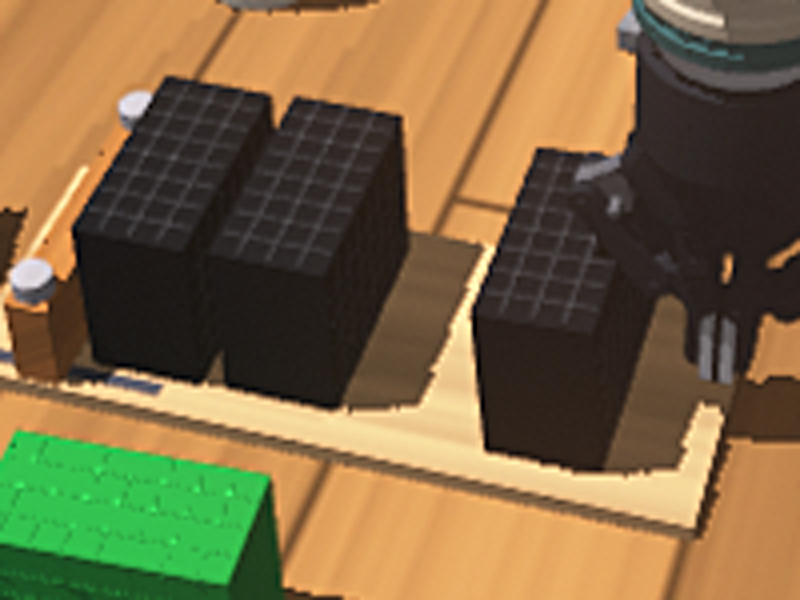

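The block stands free and upright (490,290). The shut gripper's links bulge towards the block's top edge, so I'll spin it 90° and push with the two fingers spread across the block: a low, square contact.

```bash
python3 -c "
from h import *
s=env.get_state();print(s['joint_positions'])"
```

```text
[ 2.45420722e+01  4.70379016e+00  1.01970315e+02 -1.07448330e-02
  7.33655350e+01  2.36273142e+01]
```

Call:
{"api": "step_arm", "payload": {
  "deltas": "0 0 0 -7;0 0 0 -7;0 0 0 -7;0 0 0 -7;0 0 0 -7;0 0 0 -7;0 0 0 -7;0 0 0 -7;0 0 0 -7;0 0 0 -7;0 0 0 -7;0 0 0 -7"
}}

```text
clock: 16.73
ee_pos: [415.6, 230.3, 34.1]
eef_rot: [[0.001, 0.082, 0.997], [-0.0, 0.997, -0.082], [-1.0, 0.0, 0.001]]
contact_force: [0.8, -0.4, 1.0]
gripper_width: -0.4
```

Call:
{"api": "step_arm", "payload": {
  "deltas": "0 0 0 -6;0 0 0 0;0 0 0 0;0 0 0 0",
  "hand": -0.4
}}

```text
clock: 17.07
ee_pos: [415.3, 230.3, 34.2]
eef_rot: [[0.0, -0.013, 1.0], [-0.0, 1.0, 0.013], [-1.0, -0.0, 0.0]]
contact_force: [0.7, 0.8, -0.1]
gripper_width: 48.1
```

Call:
{"api": "step_arm", "payload": {
  "deltas": "0 0 0.4 0;0 0 0.4 0;0 0 0.4 0;0 0 0.4 0;0 0 0.2 0;0 0 0.2 0;0 0 0.2 0;0 0 0.2 0;0 0 0.2 0;0 0 0.3 0;0 0 0.3 0;0 0 0.3 0"
}}

```text
clock: 18.07
ee_pos: [450.1, 231.0, 34.2]
eef_rot: [[-0.001, -0.017, 1.0], [-0.0, 1.0, 0.017], [-1.0, -0.0, -0.001]]
contact_force: [-1.9, 0.3, 1.2]
gripper_width: 59.7
```

Call:
{"api": "step_arm", "payload": {
  "deltas": "0 0 0.4 0;0 0 0.4 0;0 0 0.4 0;0 0 0.4 0;0 0 0.4 0;0 0 0.4 0;0 0 0.4 0;0 0 0.4 0;0 0 0.4 0;0 0 0.4 0;0 0 0.3 0;0 0 0.2 0"
}}

```text
clock: 19.07
ee_pos: [495.5, 231.7, 34.2]
eef_rot: [[0.0, -0.016, 1.0], [-0.0, 1.0, 0.016], [-1.0, -0.0, 0.0]]
contact_force: [-2.1, 0.7, 1.3]
gripper_width: 59.9
```

Call:
{"api": "step_arm", "payload": {
  "deltas": "0 0 0.2 0;0 0 0.2 0;0 0 0.2 0;0 0 0.2 0;0 0 0.2 0;0 0 0.2 0;0 0 0.2 0;0 0 0.2 0"
}}

```text
clock: 19.73
ee_pos: [511.1, 232.0, 34.3]
eef_rot: [[-0.0, -0.016, 1.0], [-0.0, 1.0, 0.016], [-1.0, -0.0, -0.0]]
contact_force: [-3.5, 0.0, 0.8]
gripper_width: 59.8
```

Call:
{"api": "step_arm", "payload": {
  "deltas": "0 0 0.2 0;0 0 0.2 0;0 0 0.2 0;0 0 0.2 0;0 0 0.2 0"
}}

```text
clock: 20.15
ee_pos: [520.7, 232.1, 34.2]
eef_rot: [[-0.001, -0.016, 1.0], [-0.0, 1.0, 0.016], [-1.0, -0.0, -0.001]]
contact_force: [-16.0, -1.3, 6.1]
gripper_width: 60.2
```

Call:
{"api": "step_arm", "payload": {
  "deltas": "0 0 0.1 0;0 0 0.1 0;0 0 0.1 0;0 0 0.1 0;0 0 0.1 0"
}}

```text
clock: 20.57
ee_pos: [520.2, 232.7, 33.0]
eef_rot: [[-0.015, -0.018, 1.0], [-0.002, 1.0, 0.018], [-1.0, -0.001, -0.015]]
contact_force: [-41.2, -1.4, 18.6]
gripper_width: 59.7
```

The force rose from 3 N to 16 N and then 41 N: the row is against the stop (TCP 520 + finger 11 + 150 ≈ 681, within the stop's range of 679–703). I'll relieve it at once, then check.

Call:
{"api": "step_arm", "payload": {
  "deltas": "0 0 -0.5 0;0 0 -0.2 0;0 0 -0.1 0;0 0 0 0;0 0 0 0;0 0 0 0"
}}

```text
clock: 21.07
ee_pos: [518.1, 232.0, 34.2]
eef_rot: [[-0.0, -0.016, 1.0], [-0.0, 1.0, 0.016], [-1.0, -0.0, -0.0]]
contact_force: [-3.1, 0.8, 0.0]
gripper_width: 60.1
```

Call:
{"api": "step_arm", "payload": {
  "deltas": "0 0 -1 0;0 0 -2 0;0 0 -3 0;0 0 -2 0;-3 0 0 0;-4 0 0 0;-4 0 0 0;-4 -4 0 0;0 -4 0 0;0 -4 0 0;0 0 0 0"
}}

```text
clock: 21.98
ee_pos: [441.0, 116.1, 175.0]
eef_rot: [[0.004, -0.011, 1.0], [-0.002, 1.0, 0.011], [-1.0, -0.002, 0.004]]
contact_force: [-0.2, 0.6, -0.4]
gripper_width: 59.7
```

```bash
python3 - <<'E'
from h import *
s=env.get_state();print(s["clock"],s["ee_pos"],s["contact_force"])
a=env.camera("side");b=env.camera("top")
f=lambda im,x,y,w,h,k:cv2.resize(im[y:y+h,x:x+w],None,fx=k,fy=k,interpolation=cv2.INTER_CUBIC)
M=np.hstack([f(a,180,255,112,150,4),f(b,180,185,85,150,4)])[:600,:800]
cv2.imwrite("pics/g8.png",M[:,:,::-1]);print(M.shape)
E
```

```text
21.9833 [440.98894316 116.11880386 175.01586609] [-0.19437959  0.63638042 -0.41365074]
(600, 788, 3)
```

View pics/g8.png

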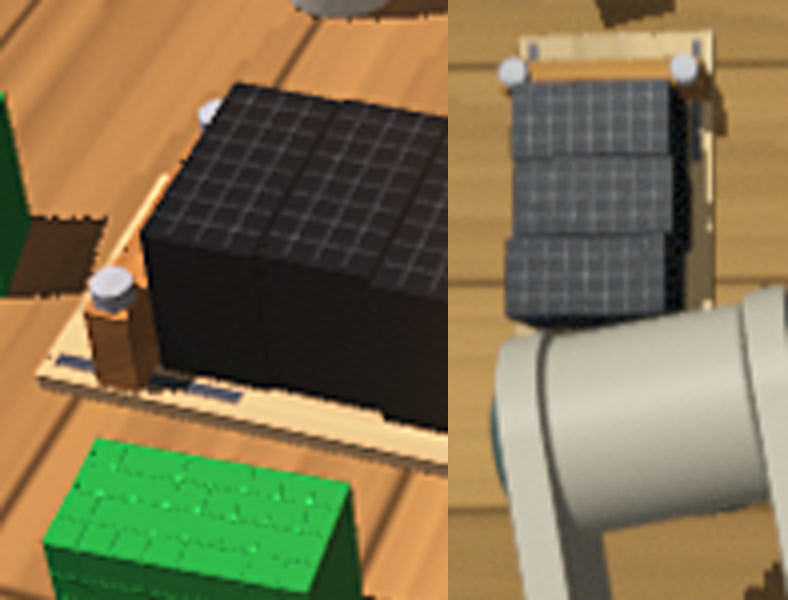

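The gaps are closed and the row sits against the stop. In the top crop the block's left edge is at 507, against 514 and 513 for row_b and row_a, so it is a few mm too far +y. I'll measure that properly.

```bash
cat >meas.py <<'E'
from h import *
k=env.get_calibration("top")
def world(u,v,z):
    d=k["T"][:3,:3]@np.linalg.inv(k["mtx"])@[u,v,1];o=k["T"][:3,3];return o+d*(z-o[2])/d[2]
g=cv2.GaussianBlur(cv2.cvtColor(env.camera("top"),cv2.COLOR_RGB2GRAY).astype(float),(0,0),.6)
def edge(v,lo,hi):
    d=np.abs(np.diff(g[v,lo:hi]));i=min(max(int(d.argmax()),1),len(d)-2);a,b,c=d[i-1:i+2];return lo+i+.5+.5*(a-c)/(a-2*b+c)
for n,r in(("a",range(209,221)),("b",range(227,240)),("block",range(247,259))):
    for side,(lo,hi) in(("L",(188,206)),("R",(228,242))):
        W=np.array([world(edge(v,lo,hi),v,90)[:2] for v in r]);p=np.polyfit(W[:,0],W[:,1],1)
        print(n,side,"y",np.round(np.median(W[:,1]),1),"x",np.round(W[:,0].mean()),"slope deg",np.round(np.degrees(p[0]),1),"sd",np.round(W[:,1].std(),1))
for n in("row_a","bottle","brush","cube"):
    print(n,[(round(float(d["confidence"]),2),np.round(d["extent"]).tolist()) for d in env.cut_out("top",n)])
E
python3 meas.py
```

```text
a L y 282.6 x 655.0 slope deg -0.7 sd 0.9
a R y 183.8 x 654.0 slope deg 1.0 sd 0.2
b L y 280.4 x 607.0 slope deg 2.1 sd 0.4
b R y 180.4 x 606.0 slope deg 0.9 sd 0.2
block L y 283.6 x 558.0 slope deg 1.3 sd 0.2
block R y 184.3 x 557.0 slope deg -3.8 sd 3.5
row_a [(0.95, [215.0, 215.0, 46.0, 20.0]), (0.78, [152.0, 241.0, 32.0, 44.0]), (0.64, [218.0, 236.0, 46.0, 22.0])]
bottle [(0.71, [217.0, 215.0, 47.0, 22.0]), (0.59, [307.0, 194.0, 26.0, 39.0])]
brush [(0.67, [306.0, 310.0, 21.0, 78.0]), (0.24, [307.0, 194.0, 25.0, 38.0])]
cube [(0.69, [474.0, 282.0, 47.0, 47.0])]
```

The block's centre is about 3.4 mm to +y of the row's line; yaw is fine. There is time left, so I'll nudge its +y end gently, with the tool spun back and the fingers shut.

Call:
{"api": "step_arm", "payload": {
  "deltas": "0 2 1 7;0 2.5 1 0;0 0 0 7;0 0 0 7;0 0 0 7;0 0 0 7;0 0 0 7;0 0 0 7;0 0 0 7;0 0 0 7;0 0 0 7;0 0 0 7",
  "hand": 1
}}

```text
clock: 23.33
ee_pos: [461.9, 166.3, 173.5]
eef_rot: [[-0.0, 0.972, 0.237], [-0.0, 0.237, -0.972], [-1.0, -0.0, 0.0]]
contact_force: [0.5, 0.1, 0.7]
gripper_width: -0.2
```

Call:
{"api": "step_arm", "payload": {
  "deltas": "0 0 0 7;0 0 0 6;0 0 0 0;0 0 0 0"
}}

```text
clock: 23.67
ee_pos: [462.0, 165.9, 173.6]
eef_rot: [[-0.0, 1.0, 0.021], [-0.0, 0.021, -1.0], [-1.0, -0.0, 0.0]]
contact_force: [-0.8, 0.2, 0.4]
gripper_width: 0.3
```

Call:
{"api": "step_arm", "payload": {
  "deltas": "0 1.6 -2.4 0;0 1.7 -2.5 0;0 1.7 -2.5 0;0 1.7 -2.5 0;0 1.7 -2.5 0;0 1.4 -2.2 0;0 0 0 0;0 0 0 0"
}}

```text
clock: 24.33
ee_pos: [557.4, 314.0, 172.3]
eef_rot: [[-0.002, 1.0, 0.021], [-0.001, 0.021, -1.0], [-1.0, -0.002, 0.001]]
contact_force: [-0.2, -0.4, -0.2]
gripper_width: -0.1
```

Call:
{"api": "step_arm", "payload": {
  "deltas": "2 0 0 0;3 0 0 0;3 0 0 0;3 0 0 0;1.6 0 0 0;1 0 0 0;0 0 0 0;0 0 0 0"
}}

```text
clock: 25.0
ee_pos: [557.9, 312.7, 38.8]
eef_rot: [[0.001, 1.0, 0.017], [0.0, 0.017, -1.0], [-1.0, 0.001, -0.0]]
contact_force: [0.7, -1.0, 0.1]
gripper_width: 0.0
```

Call:
{"api": "step_arm", "payload": {
  "deltas": "0 0 0.4 0;0 0 0.4 0;0 0 0.3 0;0 0 0.2 0;0 0 0.2 0;0 0 0.2 0;0 0 0.1 0;0 0 0.1 0;0 0 0 0;0 0 0 0"
}}

```text
clock: 25.83
ee_pos: [558.0, 294.0, 37.8]
eef_rot: [[0.0, 1.0, 0.017], [0.0, 0.017, -1.0], [-1.0, 0.0, -0.0]]
contact_force: [-0.4, 2.2, 0.9]
gripper_width: -0.0
```

```bash
python3 meas.py | grep -E "^(a|b|block)"; python3 -c "
from h import *
s=env.get_state();print(s['ee_pos'],s['contact_force'])"
```

```text
a L y 291.1 x 655.0 slope deg -25.4 sd 6.7
a R y 183.7 x 654.0 slope deg 1.2 sd 0.2
b L y 279.3 x 607.0 slope deg -17.0 sd 5.8
b R y 180.3 x 606.0 slope deg 0.8 sd 0.2
block L y 283.3 x 558.0 slope deg 24.2 sd 3.7
block R y 181.8 x 557.0 slope deg 1.2 sd 0.2
bottle [(0.89, [309.0, 195.0, 26.0, 37.0])]
brush [(0.59, [308.0, 310.0, 24.0, 80.0])]
[558.00841321 294.02931394  37.73983117] [-0.4719009   1.88851327  1.15765214]
```

The right edges are now a 183.7, b 180.3 and block 181.8, within about 1 mm of the row's line. I'll go back behind the block for one light closing push, since the nudge could have opened a hair gap.

Call:
{"api": "step_arm", "payload": {
  "deltas": "0 0 -1 0;0 0 -1.5 0;-3 0 0 0;-3.5 0 0 0;-3.5 0 0 -7;0 -3 1.8 -7;0 -3 1.8 -7;0 -3 2 -7;0 -3 2 -7;0 0 0 -7;0 0 0 -7;0 0 0 -7"
}}

```text
clock: 27.08
ee_pos: [468.8, 209.7, 137.9]
eef_rot: [[0.0, 0.541, 0.841], [-0.0, 0.841, -0.541], [-1.0, -0.0, 0.0]]
contact_force: [-0.1, 0.1, -0.0]
gripper_width: 0.3
```

Call:
{"api": "step_arm", "payload": {
  "deltas": "0 0 0 -7;0 0 0 -7;0 0 0 -7;0 0 0 -7;0 0 0 -6;0 0 0 0;0 0 0 0",
  "hand": -0.4
}}

```text
clock: 27.67
ee_pos: [469.0, 210.2, 137.6]
eef_rot: [[-0.0, -0.013, 1.0], [-0.0, 1.0, 0.013], [-1.0, -0.0, -0.0]]
contact_force: [-0.3, 0.1, -0.4]
gripper_width: 59.5
```

Call:
{"api": "step_arm", "payload": {
  "deltas": "1 1 0 0;2.5 1 0 0;3 0 0 0;2.3 0 0 0;1.2 0 0 0;0.3 0 0.5 0;0 0 1 0;0 0 1 0;0 0 0.8 0;0 0 0.5 0;0 0 0 0"
}}

```text
clock: 28.58
ee_pos: [508.1, 230.8, 35.5]
eef_rot: [[0.002, -0.015, 1.0], [0.0, 1.0, 0.015], [-1.0, 0.0, 0.002]]
contact_force: [0.5, -0.1, -0.2]
gripper_width: 60.0
```

Call:
{"api": "step_arm", "payload": {
  "deltas": "0 0 0.2 0;0 0 0.2 0;0 0 0.2 0;0 0 0.1 0;0 0 0 0"
}}

```text
clock: 29.0
ee_pos: [513.8, 230.7, 34.8]
eef_rot: [[0.0, -0.016, 1.0], [-0.0, 1.0, 0.016], [-1.0, -0.0, 0.0]]
contact_force: [0.1, 0.4, -0.0]
gripper_width: 59.6
```

Contact is expected near 517–518, so I'll use 1 mm steps in short calls.

Call:
{"api": "step_arm", "payload": {
  "deltas": "0 0 0.1 0;0 0 0.1 0;0 0 0.1 0;0 0 0 0"
}}

```text
clock: 29.33
ee_pos: [516.5, 230.8, 34.6]
eef_rot: [[-0.001, -0.017, 1.0], [-0.0, 1.0, 0.017], [-1.0, -0.0, -0.001]]
contact_force: [-2.0, -0.5, 1.1]
gripper_width: 59.8
```

Call:
{"api": "step_arm", "payload": {
  "deltas": "0 0 0.1 0;0 0 0.05 0;0 0 0 0"
}}

```text
clock: 29.58
ee_pos: [517.4, 230.8, 34.5]
eef_rot: [[-0.002, -0.017, 1.0], [-0.0, 1.0, 0.017], [-1.0, -0.0, -0.002]]
contact_force: [-5.6, -1.2, 2.2]
gripper_width: 60.0
```

Call:
{"api": "step_arm", "payload": {
  "deltas": "0 0 0.1 0;0 0 0 0;0 0 0 0"
}}

```text
clock: 29.83
ee_pos: [518.5, 230.9, 34.5]
eef_rot: [[-0.002, -0.017, 1.0], [-0.0, 1.0, 0.017], [-1.0, -0.0, -0.002]]
contact_force: [-5.5, 0.1, 1.6]
gripper_width: 59.7
```

Call:
{"api": "step_arm", "payload": {
  "deltas": "0 0 0.1 0;0 0 0 0;0 0 0 0"
}}

```text
clock: 30.08
ee_pos: [519.0, 230.9, 34.4]
eef_rot: [[-0.003, -0.017, 1.0], [-0.001, 1.0, 0.017], [-1.0, -0.001, -0.003]]
contact_force: [-7.5, -1.0, 3.1]
gripper_width: 59.9
```

Call:
{"api": "step_arm", "payload": {
  "deltas": "0 0 0.05 0;0 0 0 0;0 0 0 0"
}}

```text
clock: 30.33
ee_pos: [519.0, 230.9, 34.3]
eef_rot: [[-0.004, -0.017, 1.0], [-0.001, 1.0, 0.017], [-1.0, -0.001, -0.004]]
contact_force: [-10.2, -0.2, 4.6]
gripper_width: 59.5
```

Firm at 519.0 with 10 N, so the row is seated. I'll retreat and do the final check.

Call:
{"api": "step_arm", "payload": {
  "deltas": "0 0 -0.1 0;0 0 -0.2 0;0 0 -0.5 0;0 0 -1 0;0 0 -2 0;0 0 -3 0;-3 0 0 0;-4 0 0 0;-3 -4 0 0;0 -4 0 0;0 -4 0 0;0 0 0 0"
}}

```text
clock: 31.33
ee_pos: [454.9, 111.3, 130.5]
eef_rot: [[0.002, -0.011, 1.0], [-0.002, 1.0, 0.011], [-1.0, -0.002, 0.002]]
contact_force: [0.7, -0.7, -0.4]
gripper_width: 59.7
```

```bash
python3 meas.py; python3 - <<'E'
from h import *
s=env.get_state();print(s["clock"],s["contact_force"])
im=cv2.cvtColor(env.camera("top"),cv2.COLOR_RGB2GRAY)
print("column means rows 200..262:",np.round(im[198:264,200:228].mean(1)).astype(int).tolist())
E
```

```text
a L y 283.1 x 655.0 slope deg -0.5 sd 0.8
a R y 183.8 x 654.0 slope deg 0.5 sd 0.1
b L y 280.4 x 607.0 slope deg 2.4 sd 0.4
b R y 180.4 x 606.0 slope deg 20.4 sd 5.2
block L y 280.8 x 558.0 slope deg 1.7 sd 0.3
block R y 181.8 x 557.0 slope deg 2.2 sd 3.3
row_a [(0.92, [217.0, 214.0, 45.0, 19.0]), (0.9, [219.0, 235.0, 43.0, 21.0]), (0.84, [155.0, 239.0, 32.0, 44.0]), (0.61, [218.0, 158.0, 33.0, 48.0])]
bottle [(0.93, [309.0, 195.0, 26.0, 38.0]), (0.29, [221.0, 254.0, 53.0, 119.0])]
brush [(0.57, [309.0, 309.0, 24.0, 78.0])]
cube [(0.67, [475.0, 281.0, 53.0, 46.0]), (0.36, [219.0, 234.0, 44.0, 20.0])]
31.5833 [-0.48058197 -0.2152487   0.34097959]
column means rows 200..262: [177, 167, 152, 146, 149, 134, 105, 92, 92, 96, 101, 98, 92, 92, 97, 101, 96, 92, 91, 98, 99, 92, 89, 87, 72, 78, 89, 89, 89, 98, 97, 90, 89, 89, 99, 96, 88, 86, 88, 98, 94, 84, 84, 83, 64, 72, 85, 86, 87, 96, 91, 84, 83, 86, 94, 89, 82, 82, 84, 91, 87, 80, 79, 85, 90, 120]
```

```bash
python3 -c "
from cell import env
print(env.close_job())"
```

```text
the job is handed in; nothing more can be done
None
```

I stood the block upright on the board at the open end and slid it along, so that all three blocks closed up against the end stop. I handed in at 31.6 s of the 54 s allowed, with the gripper clear of everything.

**How it went:** I pinched the block in the rack at 20 N and lifted it clear while still tilted. I set its lower edge on the board and rolled it upright against the board. After releasing it, I pushed it low with two spread fingers until the force rose at the stop.

**Last checks:**
- **Alignment:** the block centres measured y = 233.4 (row_a), 230.4 (row_b) and 231.3 (block). The block is within about 1 mm of the row's line, after a light sideways nudge took out roughly 3 mm.
- **Gaps:** the top picture shows no gap between the blocks, only thin dark lines at the joints. I had used all 12 picture views by then, so this last check used pixel values.
- **Stop:** the last push rose to about 10 N with no further movement.
- **Other things:** the bottle, brush and cube were found at their starting pixels, within a pixel or two.

**What did not go as intended:**
- **First grasp:** the gripper jammed against the block in the rack and the wrist force read about 90 N before I backed off. That is under the 120 N limit, but it is a hard press for brittle carbon.
- **First push to the stop:** this briefly reached 41 N through the fingers before I relieved it.

No damage showed in the pictures I took afterwards.

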